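# Square a gel tray in a fence corner and draw the sprung pointer rod out to its length mark

## Robot

A 6-joint arm with a two-finger parallel gripper is mounted at the origin on the work surface; the furniture and walls round the work are solid. World frame = base frame: x ahead of the robot, y to its left, z up, the work surface at z = 0. Lengths are in m, angles in degrees, forces in N, time in s.
With the tool pointing down it reaches from about 0.3 to 0.75 m from the base axis. Payload 8.5 kg.
Tool frame: the origin (TCP) lies on the centre line of the jaws, within the pads' length; the fingertips stand 11 mm ahead of it and the grasp point (between the pads) lies 8 mm behind it; z points along the fingers, y is the direction in which the jaws open and shut (so a half turn about z gives the same grasp; the last joint's range is limited). The gripper opens to 85 mm and grips with 20 to 120 N. Pads are 22 mm wide; open, the fingers measure 114 mm over their backs; the gripper's body (76 mm by 85 mm) begins 54 mm behind the grasp point. The pads swing forward as they close: fully open they stand 13 mm farther back than shut.
Start: joints at [58.081, 21.807, 74.336, -0, 83.858, -12.336], TCP at [0.184, 0.518, 0.242] pointing down, gripper open.
Joint ranges: [-178.18, 178.18], [-50.72, 133.34], [12.68, 142.11], [-81.47, 261.47], [9.98, 163.14], [-165.26, 165.26]. Speed limits (degrees/s): [136.94, 136.94, 180, 180, 180, 180].

## Interface

Orientations are given as a 3x3 rotation matrix whose columns are the frame's x, y, z axes.
In Python, from rig import read_state, read_camera, get_calibration, job_done gives the robot as it stands.
- The arm moves only by the tool drive_tool, never from a script. Its argument "targets" is a list that holds one entry, the list of rows, each a list of 4 numbers: the shift along the tool's x, y, z in m, then the turn about the tool's z in degrees. A call has 1 to 20 rows; each row shifts and turns the commanded pose from where the row before left it, along the tool's axes as they then stand; what a row does not reach is not made up. A row lasts 1/10 s, in which the tool goes at most 50 mm and 8.59 degrees, less where a joint would pass 70% of its speed; a pose out of reach is approached as far as the arm can. A call with a gripper value outside its range is refused whole. "gripper" is the finger opening in m, from 0 to 0.0854, set as the call begins (left out, the last holds). The fingers move at their own pace and stop on an object; "force" is the grip in N (left out, the last holds). Time passes only in rows, so rows that do not move let the fingers close. It gives the time, the measured TCP pose, the force and the opening at its end, in the units of the state.
- read_state(): the state, without advancing time (a new reading comes with each control period).
- read_camera(name): name is "scene" or "top" or "wrist"; returns the picture (400x640x3 uint8, red, green, blue); there is no depth.
- get_calibration(name): a dict with "camera_matrix" (3x3 intrinsics, pixels), "dist_coeffs" ([k1, k2, p1, p2, k3] as OpenCV has them; the pictures are not rectified), "world_to_cam" (4x4, takes a point from world to camera coordinates); the wrist camera has in their place "T_tool_cam" (4x4, takes a point from camera to tool coordinates, whose origin is the TCP and whose axes are the flange's). Camera axes: x right, y down, z forward; pixel columns grow to the right and rows downward; lengths in m; the calibration is good to about 2 mm. A picture is of the moment at which its call begins: read the wrist's pose just before it. get_calibration takes no time and is no camera call.
- job_done(): hands the job in, once; it reports no verdict.
The state is a dict: "time": time; "joints": joint angles; "joint_vel": joint speeds; "joint_efforts": joint torques, N m; "tcp_pos": TCP position; "tool_rot": TCP orientation; "wrist_force": force on the tool from outside, world axes, zero at the start; "ft_torque": the same for the moment, N m; "finger_gap": opening from 0.0 (shut) to 1.0 (fully open).
Only numpy, scipy, OpenCV 4.12 (cv2) and the standard library are available. Lean on these libraries where they do the work, as an engineer would, in place of code of your own. Each camera call takes 0.05 s, during which the arm holds its last target.

## Task

First push the clear gel tray along the table until it sits square and flush against both sides of the metal fence corner. Then take the sprung pointer rod by its upright knob and draw it out until its index blade stands in the gap of the fork-shaped length mark on the scale, so that the gel can be scored under the needle; finish while still holding the knob there, because the spring pulls the rod back. The tray must still be flush at the end, and the timer, the small bottle and the marker pen stay where they are.

Things in the scene. Friction and masses are not known exactly. Their poses are not given: they have to be found in the camera images.
- fence: Aluminium fence corner fixed to the table; origin: inside corner, table height. Far fence: inner face is its plane x=0, 24 mm thick, 45 high, y=+110 to -250 mm; scale ledge behind it to x=60, same top. Side fence: inner face y=0, 14 thick, 30 high, x=0 to -112. Tray belongs at x<0, y<0. On the far fence lies the rod's outer tube (18 mm thick, top 72 mm above table, axis x=12), mouth at y=-60.
- gel_tray: Loose clear tray with gel, 186 mm long (its x) by 112 wide (its y), 36 high, walls 6, about 0.2 kg. Origin: centre of underside. Starts 25 to 60 mm off its place in both directions, turned up to 0.2 rad, long side along the far fence. Seated, its x axis points along the fence's +y and its origin is at x=-56, y=-93 mm of the fence frame.
- tray_corner (a point): Lower outside corner of the tray that belongs in the inside corner of the fence (tray frame x = +93, y = -56 mm). If one end of the tray touches the far fence first, push at the other, lagging end to square it: pushed at its middle it may jam.
- pointer (a joint): How far the rod is drawn out, m: 0 fully in (as it starts), 0.13 at its stop, moving along -y of the fence. The spring pulls it in with 3.5 N at 0 and 50 N/m more (about 8 N at 90 mm).
- knob (a point): Upright black cylindrical knob on the end of the rod, 18 mm diameter. This point: on its axis at its foot, 67 mm above the table; it rises 43 mm (gripping part 6 to 43 mm up). With the rod in, 41 mm are free between knob and tube mouth. Needle (52 mm, toward the tray) and index blade stand out under the knob, 50 mm above the table.
- index (a point): Tip of the 3 mm thick index blade under the knob, on the side away from the tray, 50 mm above the table; same position along the fence as the knob's axis.
- mark: Length mark: steel fork-shaped rider fixed on the scale ledge, 26 mm wide along the fence, 14 mm high, 45 to 85 mm beyond the knob's first position. Axes parallel to the fence's. Origin: middle of the 10 mm gap between its prongs, at ledge height (45 mm above the table), 42 mm behind the far fence's inner face. Index is in the gap when its y in this frame is near 0.
- timer: White square timer 64 x 64 x 20 mm lying left of the work; origin centre of underside. Leave alone.
- loading_bottle: Small screw-cap bottle, 44 mm diameter, 98 mm high, left of the work; origin centre of underside. Leave alone.
- marker: Marker pen, 135 mm long, 16 mm thick, lying behind the fence; origin at its middle on the table. Leave alone.
Things that resemble listed ones, but are neither listed nor needed, are in the scene too. Of the things like the gel_tray, leave any that is orange; of the rest the larger one is meant.

How it is judged (in metres and radians):
On the way, in this order (a step that is already met when the one before it is completed fails the run):
1. the tray sits square and flush against both fences, the rod still in (x of tray_corner in the frame of fence above -0.003 m and y of tray_corner in the frame of fence above -0.003 m and angle between the x axis of gel_tray and the y axis of fence, either way round below 0.02 rad and height (world z) of gel_tray below 0.005 m and value of joint pointer below 0.02 m), for 0.2 s.
2. the rod is drawn out so that its index stands in the gap of the length mark (y of index in the frame of mark between -0.005 and 0.005 m), for 0.2 s.
At the end, for the whole second after the job is handed in: The index stands within 5 mm of the middle of the length mark's gap, held there by the fingers on the knob (more than 1.5 N); the tray lies at rest on the table with its corner within 3 mm of both fence faces and square to within 0.02 rad (all of step 2 and contact force between the fingers and pointer above 1.5 N and x of tray_corner in the frame of fence above -0.003 m and y of tray_corner in the frame of fence above -0.003 m and angle between the x axis of gel_tray and the y axis of fence, either way round below 0.02 rad and height (world z) of gel_tray below 0.005 m and linear speed of gel_tray below 0.02 m/s); the arm keeps its last pose, push and grip.
It fails at once if the timer, the small bottle or the marker pen is displaced by more than 20 mm (distance of any of timer, loading_bottle, marker from where it was at the start of the episode above 0.02 m).
It also fails if it takes over 64 s, if anything falls off the work surface, if the arm or the gripper's body presses on something with over 40 N, if the wrist force passes 120 N, or if a joint passes its speed limit or range.

## Working session

There is one attempt and no reset: what is moved stays moved. The work goes in short steps, Python scripts to look and compute and a tool call to move; the robot and the scene stay as the last step left them, time stands still between calls to the robot, and variables do not carry over. Pictures are saved under pics/ and viewed, and the job is handed in when it is done.

Besides the shell and the picture viewer there is one more tool, called after "Call:" by a JSON object that holds its "name" and its "arguments". drive_tool: Moves the arm, as the interface text tells. Its arguments: {"type":"object","properties":{"targets":{"type":"array","items":{"type":"array","items":{"type":"array","items":{"type":"number"}}}},"gripper":{"type":"number"},"force":{"type":"number"}},"required":["targets"]}

```bash
mkdir -p pics; ls; python3 - <<'E'
from rig import *
import cv2,numpy as np
s=read_state(); print(s)
for n in ("scene","top","wrist"):
    im=read_camera(n); cv2.imwrite(f"pics/{n}0.png",im[:,:,::-1])
    c=get_calibration(n); print(n,{k:np.round(v,4).tolist() for k,v in c.items()})
E
```

```text
pics
{'time': 0.0, 'joints': array([ 5.80803585e+01,  2.18416421e+01,  7.43846491e+01, -1.87703270e-04,
        8.38581876e+01, -1.23366152e+01]), 'joint_vel': array([-0.01380618,  0.0234508 , -0.12765175, -0.0175924 , -0.04274535,
        0.04396947]), 'joint_efforts': array([-1.01425099e-03, -4.48448610e+01, -2.31269217e+01, -2.98339055e-04,
        4.86839490e-03,  1.87449024e-05]), 'tcp_pos': array([0.18420625, 0.5179431 , 0.24170627]), 'tool_rot': array([[-9.42156785e-01,  3.35171581e-01, -7.76810381e-04],
       [ 3.35172336e-01,  9.42156003e-01, -1.25320546e-03],
       [ 3.11837707e-04, -1.44108138e-03, -9.99998913e-01]]), 'wrist_force': array([-0.72435011, -0.11931834,  0.72492565]), 'ft_torque': array([ 0.00320139, -0.00078085,  0.00149258]), 'finger_gap': 1.001518110623675}
scene {'camera_matrix': [[364.9512, 0.0, 319.0555], [0.0, 364.9512, 202.9523], [0.0, 0.0, 1.0]], 'dist_coeffs': [-0.0026, 0.0, 0.0, 0.0, 0.0], 'world_to_cam': [[0.8521, -0.5233, 0.0034, -0.3957], [-0.3937, -0.6454, -0.6546, 0.355], [0.3448, 0.5564, -0.756, 0.614], [0.0, 0.0, 0.0, 1.0]]}
top {'camera_matrix': [[425.3593, 0.0, 323.5441], [0.0, 425.3593, 195.7502], [0.0, 0.0, 1.0]], 'dist_coeffs': [-0.0176, 0.0, 0.0, 0.0, 0.0], 'world_to_cam': [[-0.0093, -0.9998, 0.0156, 0.1458], [-0.994, 0.0076, -0.109, 0.5861], [0.1089, -0.0166, -0.9939, 0.8673], [0.0, 0.0, 0.0, 1.0]]}
wrist {'camera_matrix': [[305.9569, 0.0, 317.3164], [0.0, 305.9569, 198.8634], [0.0, 0.0, 1.0]], 'dist_coeffs': [-0.0349, 0.0, 0.0, 0.0, 0.0], 'T_tool_cam': [[-0.0007, -0.9622, -0.2722, 0.0696], [1.0, -0.0008, 0.0003, 0.0009], [-0.0005, -0.2722, 0.9622, -0.1315], [0.0, 0.0, 0.0, 1.0]]}
```

View pics/top0.png

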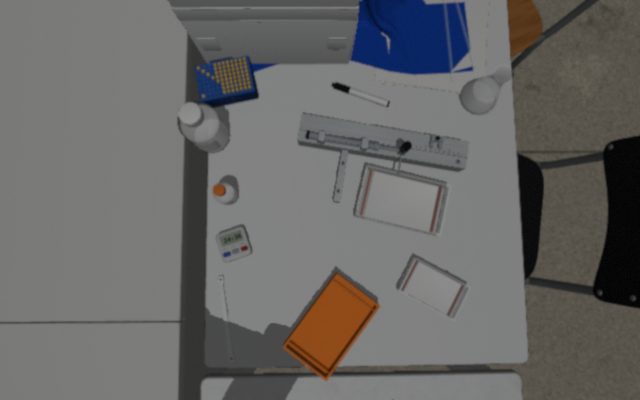

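View pics/scene0.png

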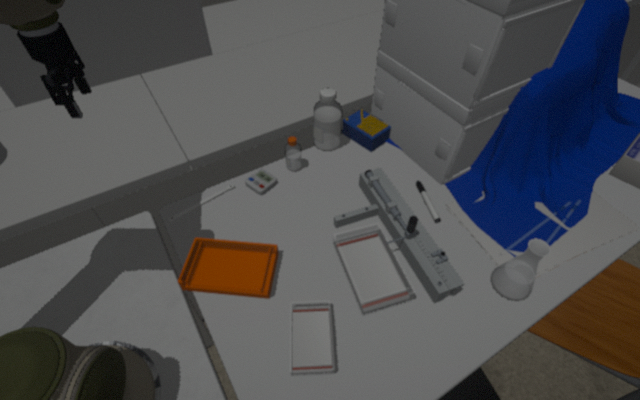

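View pics/wrist0.png

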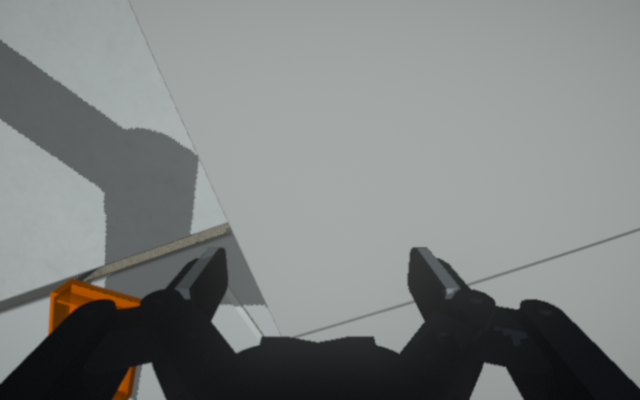

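```bash
cat > h.py <<'E'
import numpy as np,cv2
from rig import *
def crop(im,x0,y0,x1,y1,f,name,gain=1.5,grid=True):
    c=im[y0:y1,x0:x1,::-1]
    c=cv2.resize(c,None,fx=f,fy=f,interpolation=cv2.INTER_CUBIC)
    c=np.clip(c.astype(float)*gain,0,255).astype(np.uint8)
    if grid:
        for x in range((x0//20+1)*20,x1,20):
            cv2.line(c,((x-x0)*f,0),((x-x0)*f,6),(0,0,255),1); cv2.putText(c,str(x),((x-x0)*f-10,18),0,.35,(0,0,255),1)
        for y in range((y0//20+1)*20,y1,20):
            cv2.line(c,(0,(y-y0)*f),(6,(y-y0)*f),(0,0,255),1); cv2.putText(c,str(y),(8,(y-y0)*f+4),0,.35,(0,0,255),1)
    cv2.imwrite(f"pics/{name}.png",c)
def ray(px,cam,pose=None):
    c=get_calibration(cam)
    u=cv2.undistortPoints(np.array(px,float).reshape(-1,1,2),c["camera_matrix"],np.array(c["dist_coeffs"])).reshape(-1,2)
    d=np.c_[u,np.ones(len(u))]
    if cam=="wrist":
        T=np.eye(4);T[:3,:3]=pose[1];T[:3,3]=pose[0]; W=T@np.array(c["T_tool_cam"])
    else: W=np.linalg.inv(np.array(c["world_to_cam"]))
    return W[:3,3],d@W[:3,:3].T
def atz(px,z,cam,pose=None):
    o,d=ray(px,cam,pose); z=np.broadcast_to(z,(len(d),))
    return o+d*((z-o[2])/d[:,2])[:,None]
def proj(P,cam,pose=None):
    c=get_calibration(cam)
    if cam=="wrist":
        T=np.eye(4);T[:3,:3]=pose[1];T[:3,3]=pose[0]; M=np.linalg.inv(T@np.array(c["T_tool_cam"]))
    else: M=np.array(c["world_to_cam"])
    r,_=cv2.Rodrigues(M[:3,:3])
    return cv2.projectPoints(np.array(P,float).reshape(-1,1,3),r,M[:3,3],c["camera_matrix"],np.array(c["dist_coeffs"]))[0].reshape(-1,2)
E
python3 - <<'E'
import cv2
from h import *
im=cv2.imread("pics/top0.png")[:,:,::-1]
crop(im,290,100,480,250,4,"t1",1.7)
im=cv2.imread("pics/scene0.png")[:,:,::-1]
crop(im,320,150,480,320,4,"s1",1.6) if 0 else crop(im,325,155,475,315,3,"s1",1.6)
E
```

```text
(no output)
```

View pics/t1.png

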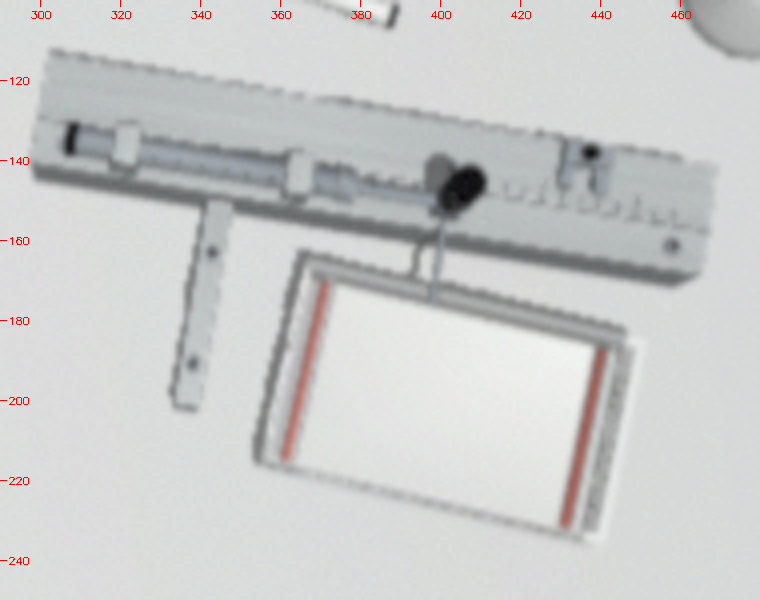

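View pics/s1.png

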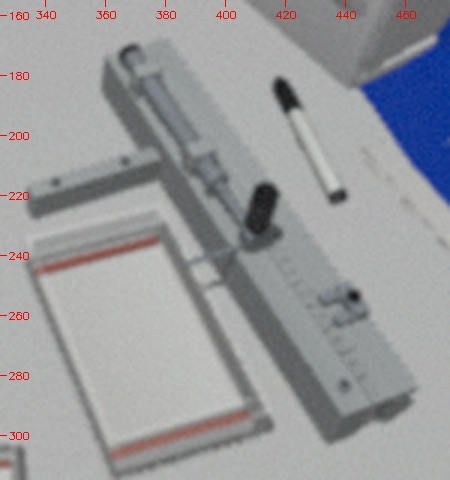

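```bash
cat > fit.py <<'E'
from h import *
from scipy.optimize import least_squares
def X(p,P):
    c,s=np.cos(p[2]),np.sin(p[2]); P=np.array(P,float)
    return np.c_[p[0]+c*P[:,0]-s*P[:,1],p[1]+s*P[:,0]+c*P[:,1],P[:,2]]
def draw(im,cam,segs,f,x0,y0,x1,y1,name,pose=None,gain=1.6):
    c=cv2.resize(im[y0:y1,x0:x1,::-1],None,fx=f,fy=f,interpolation=cv2.INTER_CUBIC)
    c=np.clip(c.astype(float)*gain,0,255).astype(np.uint8)
    for A,col in segs:
        q=(proj(A,cam,pose)-[x0,y0]+.5)*f-.5
        cv2.polylines(c,[np.round(q).astype(int).reshape(-1,1,2)],False,col,1)
    cv2.imwrite(f"pics/{name}.png",c)
def box(p,x0,x1,y0,y1,z0,z1,col):
    r=[(x0,y0),(x1,y0),(x1,y1),(x0,y1),(x0,y0)]
    return [(X(p,[(a,b,z) for a,b in r]),col) for z in (z0,z1)]
def fence_segs(p):
    kn=lambda y:[(12+6.5*0,y)]
    return box(p,0,.06,-.25,.11,0,.045,(0,255,0))+box(p,-.112,0,0,.014,0,.03,(0,255,255))+[(X(p,[(-.112,0,0),(-.112,0,.03),(0,0,.03)]),(0,255,255))]
def tray_segs(p): return box(p,-.093,.093,-.056,.056,0,.036,(255,0,255))
E
python3 - <<'E'
from fit import *
for n in("top","scene"): print(np.linalg.inv(get_calibration(n)["world_to_cam"])[:3,3])
P=[(.06,.11,.045),(.06,-.25,.045),(0,.11,.045),(0,-.25,.045)]
pt=[(302.5,112.5),(469.3,140.8),(298.3,142),(465,168)]
ps=[(381.7,168.3),(463.3,284.3),(360,175),(436.7,291.7)]
f=lambda p:np.r_[(proj(X(p,P),"top")-pt).ravel(),(proj(X(p,P),"scene")-ps).ravel()]
r=least_squares(f,[.6,.1,-.15],loss='soft_l1'); print(r.x,np.round(r.fun.reshape(2,4,2),1).tolist())
p=r.x
# tray guess
q=[(362.5,164),(446,182),(436,235),(354,215)]
print(atz(q,.03,"top"))
w=atz(q,.03,"top").mean(0); print(w)
t=np.array([w[0],w[1],p[2]+np.pi/2+.05])
segs=fence_segs(p)+tray_segs(t)
for n,a in(("top",(4,290,100,480,250)),("scene",(4,325,155,475,300))):
    im=cv2.imread(f"pics/{n}0.png")[:,:,::-1]
    draw(im,n,segs,*a,"f_"+n)
E
```

```text
[0.48949136 0.15565552 0.92365398]
[ 0.26530139 -0.31962455  0.69786745]
[ 0.68484545  0.08662998 -0.18191954] [[[0.0, 0.1], [0.2, 1.0], [-0.8, -2.2], [0.7, 1.3]], [[-1.3, -1.6], [0.8, -0.8], [-0.6, -2.5], [1.6, 1.7]]]
[[ 0.65495239  0.05695919  0.03      ]
 [ 0.61492961 -0.12087616  0.03      ]
 [ 0.50251737 -0.09510428  0.03      ]
 [ 0.54612951  0.07700408  0.03      ]]
[ 0.57963222 -0.02050429  0.03      ]
```

View pics/f_top.png

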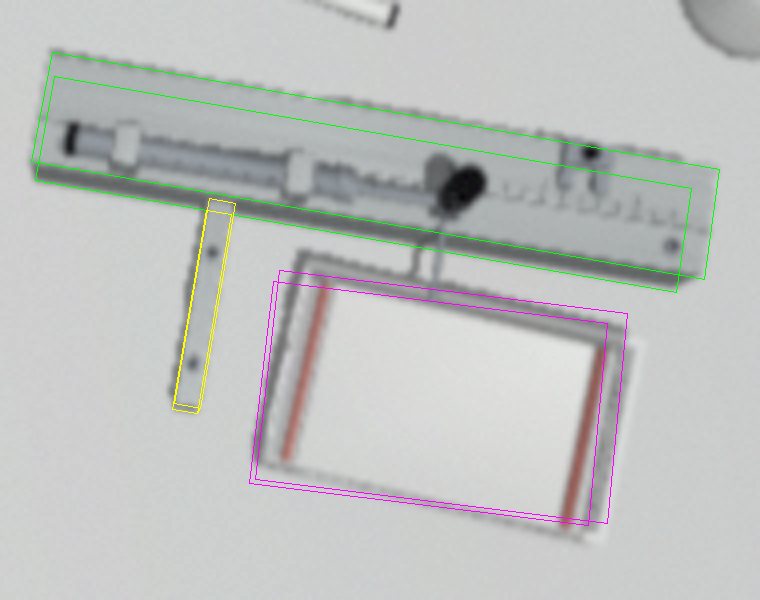

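View pics/f_scene.png

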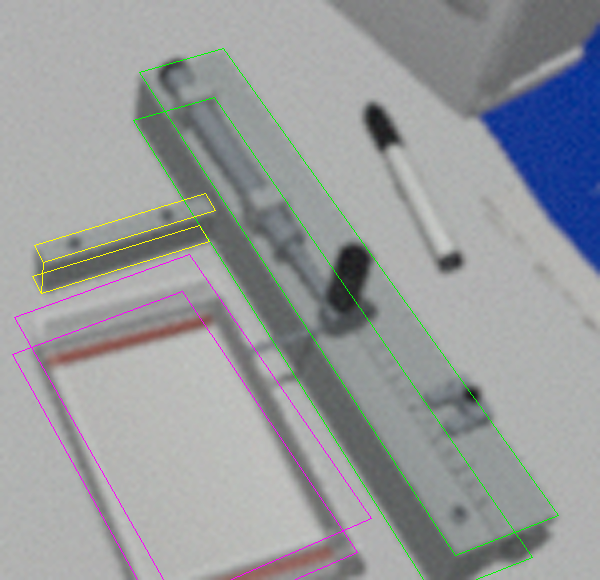

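```bash
python3 - <<'E'
from fit import *
P=[(.06,.11,.045),(.06,-.25,.045),(0,.11,.045),(0,-.25,0),(-.112,.014,.03),(-.112,0,.03),(0,.11,0)]
pt=[(302.5,112.5),(469.3,140.8),(298.3,142),(459.5,171.3),(333.2,199.5),(339.5,201.5),(298.6,144.7)]
f=lambda p:(proj(X(p,P),"top")-pt).ravel()
r=least_squares(f,[.6,.1,-.15],loss='soft_l1'); print(r.x,np.round(r.fun.reshape(-1,2),1).tolist())
p=r.x
q=[(365,163),(446,182),(437,235),(354,215.5)]; Q=[(.093,.056,.036),(-.093,.056,.036),(-.093,-.056,.036),(.093,-.056,.036)]
# tray x along +y fence, y along -x fence => far long side is y=-.056
Q=[(.093,-.056,.036),(-.093,-.056,.036),(-.093,.056,.036),(.093,.056,.036)]
g=lambda t:(proj(X(t,Q),"top")-q).ravel()
r=least_squares(g,[.58,-.02,1.35]); t=r.x; print(t,np.round(r.fun.reshape(-1,2),1).tolist())
np.save("p.npy",p);np.save("t.npy",t)
segs=fence_segs(p)+tray_segs(t)
for n,a in(("top",(4,290,100,480,250)),("scene",(4,325,155,475,300))):
    im=cv2.imread(f"pics/{n}0.png")[:,:,::-1]
    draw(im,n,segs,*a,"g_"+n)
E
```

```text
[ 0.68546584  0.08627564 -0.1745129 ] [[-0.1, 0.1], [0.2, -0.1], [-0.7, -2.1], [-0.6, 0.4], [0.5, 0.8], [0.7, -0.1], [-0.1, 0.1]]
[ 0.57930639 -0.02120884  1.33873845] [[-1.9, 0.4], [2.6, 0.8], [1.6, -0.5], [-2.2, -0.7]]
```

View pics/g_top.png

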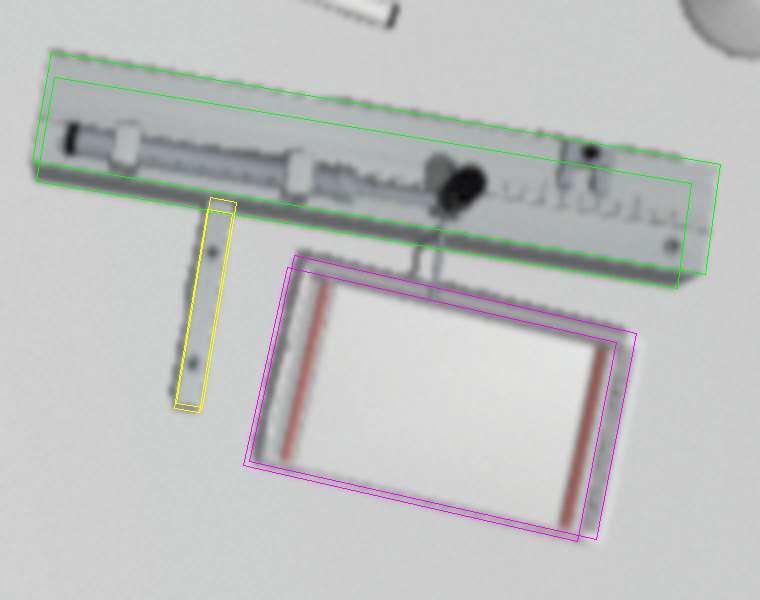

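View pics/g_scene.png

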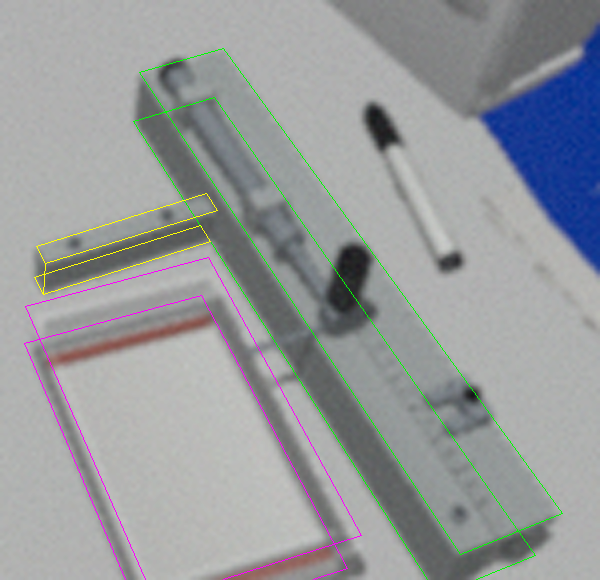

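```bash
cat >> fit.py <<'E'
def toF(p,W):
    c,s=np.cos(p[2]),np.sin(p[2]); d=np.array(W)[:2]-p[:2]
    return np.array([c*d[0]+s*d[1],-s*d[0]+c*d[1]])
def st(p):
    s=read_state(); R=np.array(s["tool_rot"])
    print("t",round(s["time"],2),"tcp",np.round(s["tcp_pos"],4),"F",np.round(toF(p,s["tcp_pos"]),4),"yaw_y-f",round(np.degrees(np.arctan2(R[1,1],R[0,1])-np.pi/2-p[2]),2),"force",np.round(s["wrist_force"],2),"gap",round(s["finger_gap"],3))
    return s
E
python3 - <<'E'
from fit import *
p=np.load("p.npy");t=np.load("t.npy")
s=st(p);print(s["tool_rot"].round(4).tolist())
print("tray centre F",toF(p,t[:2]),"rel yaw deg",np.degrees(t[2]-np.pi/2-p[2]))
for a in [(.093,-.056),(-.093,-.056),(-.093,.056),(.093,.056)]:
    w=X(t,[(*a,0)])[0]; print(a,w[:2].round(3),toF(p,w).round(4))
print(atz([(415,258),(466,290),(398,287),(380,305),(225,192)],[.02,.02,.02,.03,.09],"top").round(3))
tg=X(p,[(-.205,-.13,0)])[0]; print("target",tg)
E
```

```text
t 0.15 tcp [0.1843 0.518  0.2419] F [-0.5686  0.3381] yaw_y-f -9.59 force [-0.01  0.1   0.03] gap 0.994
[[-0.9421, 0.3352, -0.0005], [0.3352, 0.9421, -0.0009], [0.0002, -0.0011, -1.0]]
tray centre F [-0.08588466 -0.12428422] rel yaw deg -3.2970844918376487
(0.093, -0.056) [0.655 0.056] [-0.0246 -0.0347]
(-0.093, -0.056) [ 0.612 -0.125] [-0.0353 -0.2204]
(-0.093, 0.056) [ 0.503 -0.099] [-0.1471 -0.2139]
(0.093, 0.056) [0.546 0.082] [-0.1364 -0.0282]
[[ 0.455 -0.051  0.02 ]
 [ 0.387 -0.157  0.02 ]
 [ 0.395 -0.014  0.02 ]
 [ 0.36   0.026  0.03 ]
 [ 0.59   0.336  0.09 ]]
target [ 0.46100784 -0.00615599  0.        ]
```

Call:
{"name": "drive_tool", "arguments": {"targets": [[[0, 0, 0, -4.8], [0, 0, 0, -4.8], [-0.03, -0.035, 0, 0], [-0.03, -0.035, 0, 0], [-0.03, -0.035, 0, 0], [-0.03, -0.035, 0, 0], [-0.03, -0.035, 0, 0], [-0.03, -0.035, 0, 0], [-0.03, -0.035, 0.005, 0], [-0.03, -0.035, 0.01, 0], [-0.03, -0.035, 0.01, 0], [-0.03, -0.035, 0.01, 0], [-0.03, -0.035, 0.01, 0], [-0.03, -0.035, 0.01, 0], [-0.03, -0.035, 0.01, 0], [0, 0, 0, 0]]], "gripper": 0.085}}

```text
time: 1.75
tcp_pos: [0.4913, -0.0016, 0.1757]
tool_rot: [[-0.984, 0.178, -0.001], [0.178, 0.984, -0.0], [0.001, -0.001, -1.0]]
wrist_force: [0.4, 0.4, -0.2]
finger_gap: 0.996
```

```bash
python3 - <<'E'
from fit import *
p=np.load("p.npy")
s=st(p)
im=read_camera("wrist"); np.savez("w1.npz",pos=s["tcp_pos"],R=s["tool_rot"]); cv2.imwrite("pics/w1.png",im[:,:,::-1])
crop(im,0,0,640,400,1,"w1b",1.6)
E
```

```text
t 1.75 tcp [ 0.4913 -0.0016  0.1757] F [-0.1759 -0.1203] yaw_y-f -0.26 force [ 0.39  0.36 -0.15] gap 0.996
```

View pics/w1b.png

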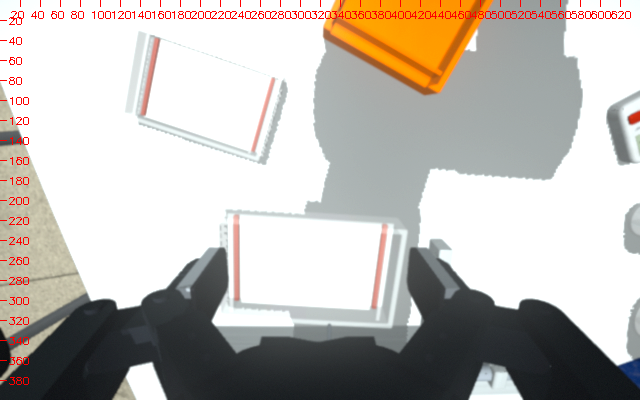

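```bash
python3 - <<'E'
from fit import *
p=np.load("p.npy");t=np.load("t.npy");d=np.load("w1.npz");pose=(d["pos"],d["R"])
w=atz([(228,212),(402,220)],.036,"wrist",pose); print([toF(p,a) for a in w])
im=cv2.imread("pics/w1.png")[:,:,::-1]
draw(im,"wrist",fence_segs(p)+tray_segs(t),3,200,190,460,380,"w1o",pose)
E
```

```text
[array([-0.15644857, -0.20300582]), array([-0.1476633 , -0.03966369])]
```

View pics/w1o.png

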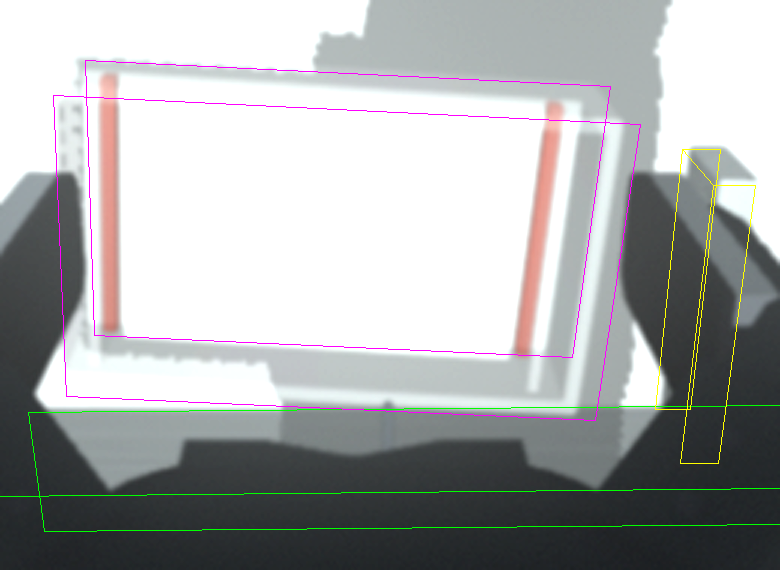

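Call:
{"name": "drive_tool", "arguments": {"targets": [[[0, 0, 0.04, 0.26], [0, 0, 0.04, 0], [0, 0, 0.04, 0], [0, 0, 0.03, 0], [0, 0, 0.01, 0], [-0.01, 0, 0, 0], [-0.01, 0, 0, 0], [-0.008, 0, 0, 0], [-0.006, 0, 0, 0], [0, 0, 0, 0]]]}}

```text
time: 2.8
tcp_pos: [0.5243, -0.0039, 0.018]
tool_rot: [[-0.984, 0.178, 0.002], [0.178, 0.984, -0.001], [-0.002, -0.0, -1.0]]
wrist_force: [-0.4, 0.6, 0.6]
finger_gap: 0.989
```

```bash
python3 - <<'E'
from fit import *
p=np.load("p.npy")
s=st(p)
im=read_camera("top"); crop(im,290,100,480,250,4,"t2",1.7)
E
```

```text
t 2.8 tcp [ 0.5243 -0.0039  0.018 ] F [-0.1431 -0.1168] yaw_y-f -0.25 force [-0.4   0.56  0.57] gap 0.989
```

View pics/t2.png

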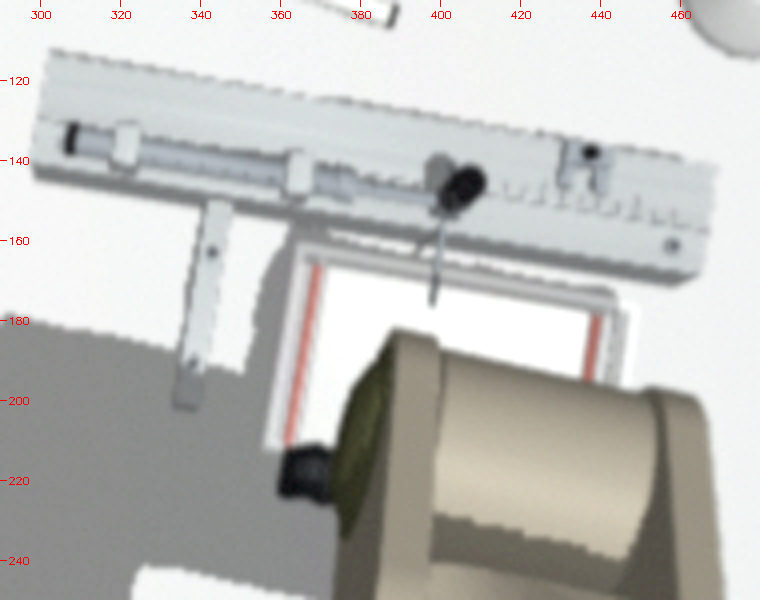

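Call:
{"name": "drive_tool", "arguments": {"targets": [[[-0.006, 0, 0, 0], [-0.005, 0, 0, 0], [-0.003, 0, 0, 0], [-0.001, 0, 0, 0], [0, 0, 0, 0]]]}}

```text
time: 3.35
tcp_pos: [0.538, -0.0063, 0.0173]
tool_rot: [[-0.984, 0.178, 0.0], [0.178, 0.984, -0.0], [-0.0, 0.0, -1.0]]
wrist_force: [-0.4, -0.0, 0.4]
finger_gap: 0.993
```

Call:
{"name": "drive_tool", "arguments": {"targets": [[[-0.003, 0, 0, 0], [-0.002, 0, 0, 0], [0, 0, 0, 0]]]}}

```text
time: 3.65
tcp_pos: [0.5421, -0.0071, 0.0172]
tool_rot: [[-0.984, 0.177, -0.002], [0.177, 0.984, 0.0], [0.002, -0.0, -1.0]]
wrist_force: [-3.8, 0.2, 0.8]
finger_gap: 0.997
```

Call:
{"name": "drive_tool", "arguments": {"targets": [[[0.015, 0, 0, 0], [0.015, 0, -0.01, 0], [0, 0, -0.04, 0], [0, -0.025, -0.04, 0], [0, -0.049, 0, 4], [0, -0.049, 0, 0], [0, -0.025, 0, 0], [0, 0, 0, 8.5], [0, 0, 0, 8.5], [0, 0, 0, 8.5], [0, 0, 0, 8.5], [0, 0, 0, 8.5], [0, 0, 0, 8.5], [0, 0, 0, 8.5], [0, 0, 0, 8.5], [0, 0, 0, 8.5], [0, 0, 0, 8.5], [0, 0, 0, 1], [0, 0.04, 0, 0], [0, 0.04, 0, 0]]], "gripper": 0.06}}

```text
time: 5.65
tcp_pos: [0.5615, -0.1609, 0.1078]
tool_rot: [[0.175, 0.985, 0.001], [0.985, -0.175, -0.0], [-0.0, 0.001, -1.0]]
wrist_force: [-0.4, -0.8, 0.1]
finger_gap: 0.705
```

```bash
python3 - <<'E'
from fit import *
p=np.load("p.npy")
s=st(p);print(s["joints"].round(1))
im=read_camera("top"); crop(im,290,100,480,250,4,"t3",1.7);cv2.imwrite("pics/top3.png",im[:,:,::-1])
E
```

```text
t 5.65 tcp [ 0.5615 -0.1609  0.1078] F [-0.0792 -0.2649] yaw_y-f -90.07 force [-0.41 -0.75  0.1 ] gap 0.705
[-27.6  32.4  80.2   0.   67.4 -17.5]
```

View pics/t3.png

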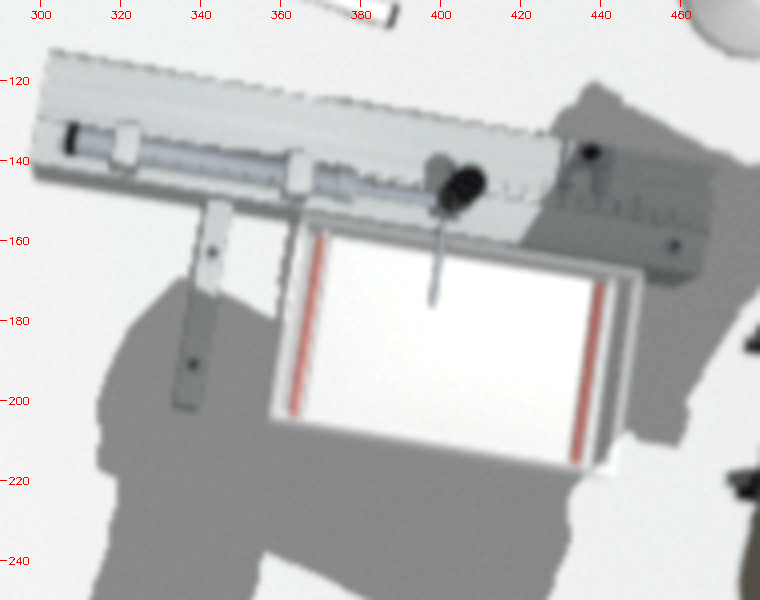

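Call:
{"name": "drive_tool", "arguments": {"targets": [[[0, 0.017, 0.03, 0], [0, 0, 0.03, 0], [0, 0, 0.03, 0], [0, 0, 0, 0], [0.015, 0, 0, 0], [0.01, 0, 0, 0], [0.01, 0, 0, 0], [0.01, 0, 0, 0], [0.006, 0, 0, 0], [0.003, 0, 0, 0], [0, 0, 0, 0]]]}}

```text
time: 6.8
tcp_pos: [0.5869, -0.11, 0.0174]
tool_rot: [[0.177, 0.984, 0.0], [0.984, -0.177, 0.0], [0.0, 0.0, -1.0]]
wrist_force: [-0.3, 0.1, -0.7]
finger_gap: 0.704
```

Call:
{"name": "drive_tool", "arguments": {"targets": [[[0.003, 0, 0, 0], [0.003, 0, 0, 0], [0.002, 0, 0, 0], [0, 0, 0, 0]]]}}

```text
time: 7.2
tcp_pos: [0.5883, -0.1024, 0.0173]
tool_rot: [[0.178, 0.984, -0.0], [0.984, -0.178, 0.0], [0.0, -0.0, -1.0]]
wrist_force: [-0.5, -0.3, -0.7]
finger_gap: 0.702
```

Call:
{"name": "drive_tool", "arguments": {"targets": [[[0.002, 0, 0, 0], [0.001, 0, 0, 0], [0, 0, 0, 0]]]}}

```text
time: 7.5
tcp_pos: [0.5888, -0.0995, 0.0172]
tool_rot: [[0.178, 0.984, -0.0], [0.984, -0.178, 0.0], [0.0, -0.0, -1.0]]
wrist_force: [-0.2, -0.5, -0.5]
finger_gap: 0.703
```

```bash
python3 - <<'E'
from fit import *
p=np.load("p.npy")
s=st(p)
im=read_camera("top"); crop(im,290,100,480,250,4,"t4",1.7);cv2.imwrite("pics/top4.png",im[:,:,::-1])
im=read_camera("scene"); crop(im,325,155,475,315,4,"s4",1.6)
E
```

```text
t 7.5 tcp [ 0.5888 -0.0995  0.0172] F [-0.063  -0.1997] yaw_y-f -90.24 force [-0.21 -0.52 -0.49] gap 0.703
```

View pics/t4.png

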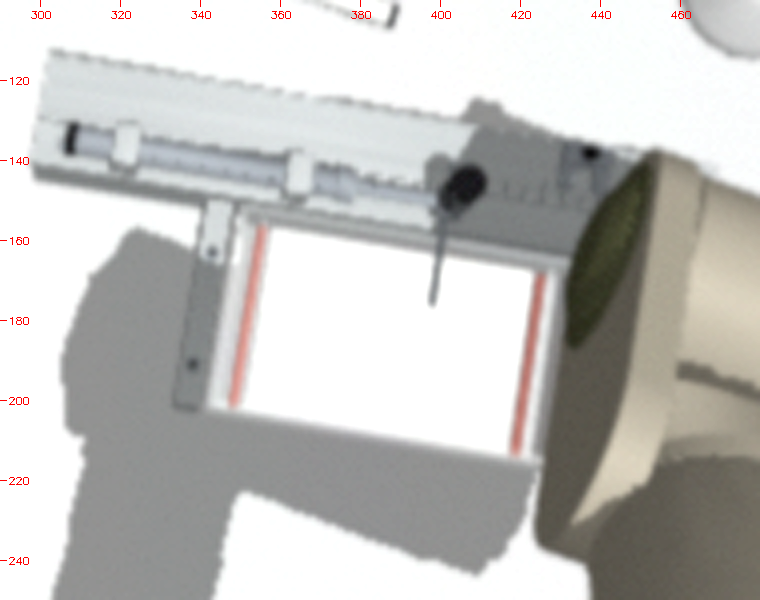

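View pics/s4.png

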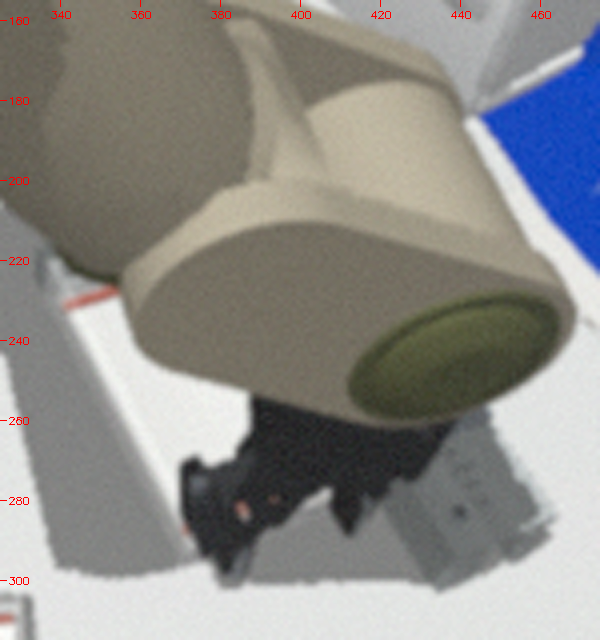

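Call:
{"name": "drive_tool", "arguments": {"targets": [[[0.001, 0, 0, 0], [0.001, 0, 0, 0], [0.001, 0, 0, 0], [0, 0, 0, 0]]]}}

```text
time: 8.0
tcp_pos: [0.5894, -0.0965, 0.0173]
tool_rot: [[0.178, 0.984, -0.0], [0.984, -0.178, 0.0], [0.0, -0.0, -1.0]]
wrist_force: [0.1, 0.1, -0.5]
finger_gap: 0.701
```

Call:
{"name": "drive_tool", "arguments": {"targets": [[[0.001, 0, 0, 0], [0.001, 0, 0, 0], [0, 0, 0, 0]]]}}

```text
time: 8.3
tcp_pos: [0.5897, -0.0964, 0.0175]
tool_rot: [[0.177, 0.984, 0.0], [0.984, -0.177, -0.003], [-0.003, 0.001, -1.0]]
wrist_force: [-2.2, -9.7, -0.7]
finger_gap: 0.702
```

Call:
{"name": "drive_tool", "arguments": {"targets": [[[0.001, 0, 0, 0], [0.001, 0, 0, 0], [0, 0, 0, 0]]]}}

```text
time: 8.6
tcp_pos: [0.5898, -0.0964, 0.0176]
tool_rot: [[0.177, 0.984, -0.0], [0.984, -0.177, -0.006], [-0.006, 0.001, -1.0]]
wrist_force: [-4.1, -19.7, -0.8]
finger_gap: 0.703
```

Call:
{"name": "drive_tool", "arguments": {"targets": [[[-0.015, 0, 0, 0], [-0.015, 0, -0.01, 0], [0, 0, -0.04, 0], [0, 0, -0.04, -8.5], [0, 0, 0, -8.5], [0, 0, 0, -8.5], [0, 0, 0, -8.5], [0, 0, 0, -8.5], [0, 0, 0, -8.5], [0, 0, 0, -8.5], [0, 0, 0, -8.5], [0, 0, 0, -8.5], [0, 0, 0, -8.5], [0, 0, 0, -5.2], [0.049, 0, 0, 0], [0.049, 0, 0, 0], [0, 0.045, 0, 0], [0, 0.045, 0, 0], [0, 0.043, 0, 0], [0, 0, 0, 0]]], "gripper": 0.085}}

```text
time: 10.6
tcp_pos: [0.5116, 0.0294, 0.1082]
tool_rot: [[-0.985, 0.17, 0.001], [0.17, 0.985, 0.001], [-0.001, 0.001, -1.0]]
wrist_force: [-0.3, -0.5, -0.1]
finger_gap: 0.995
```

```bash
python3 - <<'E'
from fit import *
p=np.load("p.npy")
s=st(p)
im=read_camera("top"); crop(im,290,100,480,250,4,"t5",1.7);cv2.imwrite("pics/top5.png",im[:,:,::-1])
E
```

```text
t 10.6 tcp [0.5116 0.0294 0.1082] F [-0.1613 -0.0862] yaw_y-f 0.21 force [-0.3  -0.54 -0.13] gap 0.995
```

View pics/t5.png

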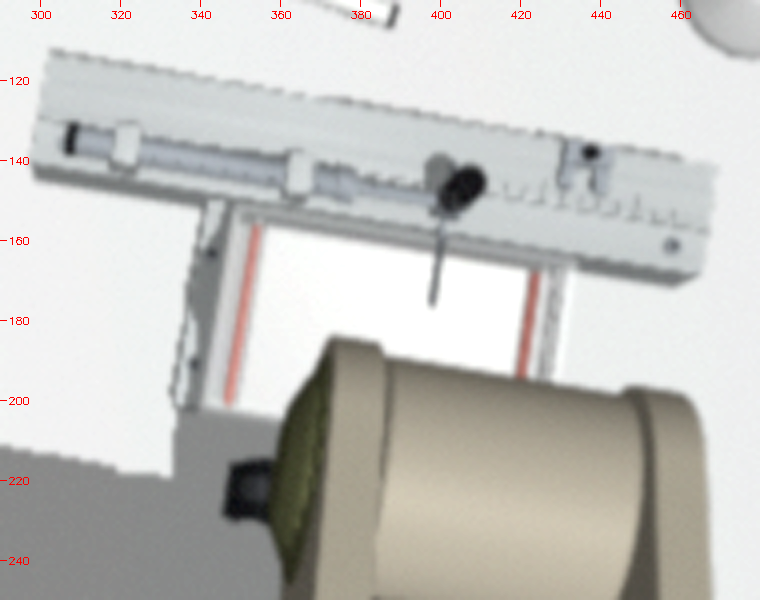

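Call:
{"name": "drive_tool", "arguments": {"targets": [[[0, -0.007, 0.03, 0.2], [0, 0, 0.03, 0], [0, 0, 0.03, 0], [0, 0, 0, 0], [-0.015, 0, 0, 0], [-0.01, 0, 0, 0], [-0.005, 0, 0, 0], [-0.003, 0, 0, 0], [-0.001, 0, 0, 0], [-0.001, 0, 0, 0], [-0.001, 0, 0, 0], [0, 0, 0, 0]]]}}

```text
time: 11.85
tcp_pos: [0.5455, 0.0125, 0.0174]
tool_rot: [[-0.984, 0.178, -0.0], [0.178, 0.984, 0.0], [0.0, -0.0, -1.0]]
wrist_force: [0.4, 0.3, 0.1]
finger_gap: 0.998
```

```bash
python3 - <<'E'
from fit import *
s=st(np.load("p.npy"))
E
```

```text
t 11.85 tcp [0.5455 0.0125 0.0174] F [-0.125  -0.0969] yaw_y-f -0.24 force [0.36 0.29 0.12] gap 0.998
```

Call:
{"name": "drive_tool", "arguments": {"targets": [[[-0.001, 0, 0, 0], [-0.001, 0, 0, 0], [-0.001, 0, 0, 0], [0, 0, 0, 0]]]}}

```text
time: 12.25
tcp_pos: [0.5457, 0.0125, 0.0171]
tool_rot: [[-0.984, 0.177, -0.007], [0.177, 0.984, 0.001], [0.007, -0.0, -1.0]]
wrist_force: [-12.3, 0.8, 7.4]
finger_gap: 0.998
```

Call:
{"name": "drive_tool", "arguments": {"targets": [[[0.01, 0, 0, 0], [0.015, 0, -0.01, 0], [0, 0, -0.045, 0], [0, 0, -0.045, 0], [0, 0, -0.045, 0], [-0.025, -0.01, -0.038, 0], [-0.045, -0.013, 0, 0], [-0.045, -0.01, 0, 0], [-0.045, -0.01, 0, 0], [-0.02, 0, 0, 0], [0, 0, 0, 0], [0, 0, 0, 0]]], "gripper": 0.04}}

```text
time: 13.45
tcp_pos: [0.693, -0.0577, 0.1997]
tool_rot: [[-0.984, 0.178, -0.001], [0.178, 0.984, 0.0], [0.001, 0.0, -1.0]]
wrist_force: [0.1, 0.3, -0.2]
finger_gap: 0.468
```

```bash
python3 - <<'E'
from fit import *
p=np.load("p.npy")
s=st(p)
im=read_camera("wrist"); np.savez("w6.npz",pos=s["tcp_pos"],R=s["tool_rot"]); cv2.imwrite("pics/w6.png",im[:,:,::-1])
crop(im,0,0,640,400,1,"w6b",1.2)
E
```

```text
t 13.45 tcp [ 0.693  -0.0577  0.1997] F [ 0.0325 -0.1405] yaw_y-f -0.24 force [ 0.06  0.32 -0.21] gap 0.468
```

View pics/w6b.png

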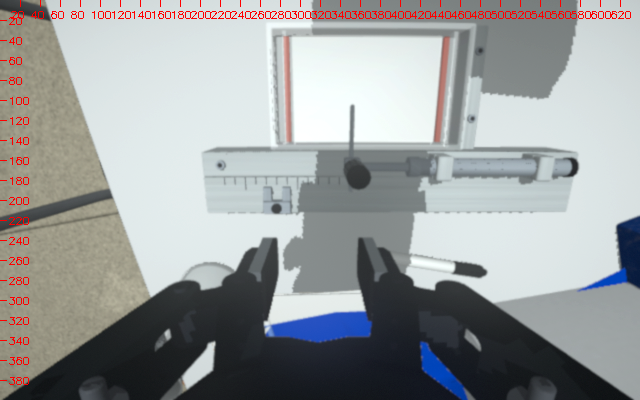

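```bash
python3 - <<'E'
from fit import *
p=np.load("p.npy");d=np.load("w6.npz");pose=(d["pos"],d["R"])
im=cv2.imread("pics/w6.png")[:,:,::-1]
crop(im,195,130,395,230,4,"w6c",1.2)
c=cv2.imread("pics/w6.png")
t0=np.array([*X(p,[(-.056,-.093,0)])[0][:2],p[2]+np.pi/2])
draw(im,"wrist",fence_segs(p)+tray_segs(t0),2,190,10,590,225,"w6o",pose,1.2)
E
```

```text
(no output)
```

View pics/w6c.png

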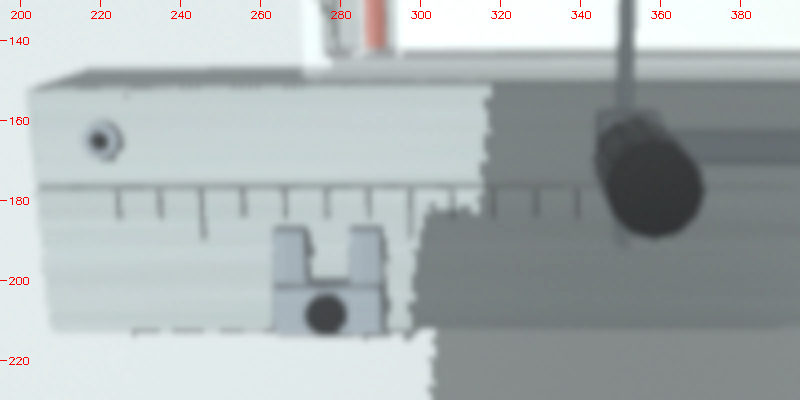

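View pics/w6o.png

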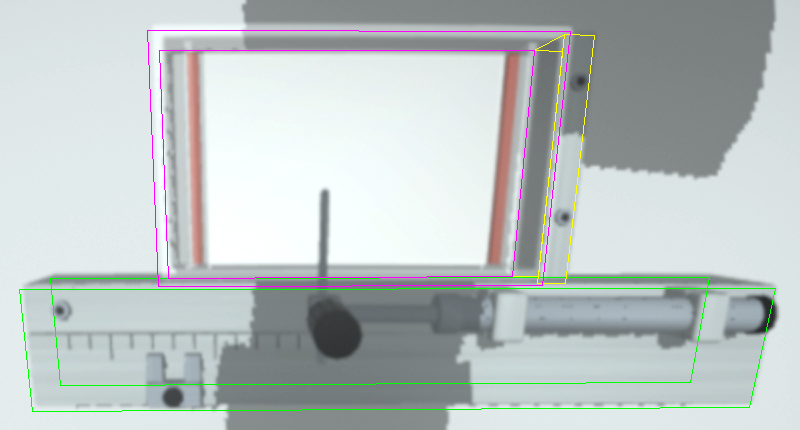

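```bash
python3 - <<'E'
from fit import *
p=np.load("p.npy");d=np.load("w6.npz");pose=(d["pos"],d["R"])
def F(px,z): return np.array([toF(p,a) for a in atz([px],z,"wrist",pose)])[0].round(4)
print("knob top",F((358.75,176.75),.110))
print("blade",F((350.3,191),.05),"needle",F((351.2,140),.05),F((351.6,106),.05))
print("mark gap",F((277.1,193),.059), "edges",F((195+307/4,190),.059),F((195+350/4,190),.059),F((195+274/4,190),.059),F((195+382/4,190),.059))
print("screw",F((276.5,208.5),.06))
# top camera
im=cv2.imread("pics/top5.png")[:,:,::-1]; crop(im,380,120,470,180,8,"t5m",1.5)
E
```

```text
knob top [ 0.0087 -0.1088]
blade [ 0.0349 -0.1081] needle [-0.0129 -0.1084] [-0.0426 -0.1088]
mark gap [ 0.0341 -0.1765] edges [ 0.0313 -0.1813] [ 0.0313 -0.1714] [ 0.0312 -0.1888] [ 0.0313 -0.164 ]
screw [ 0.0488 -0.1775]
```

View pics/t5m.png

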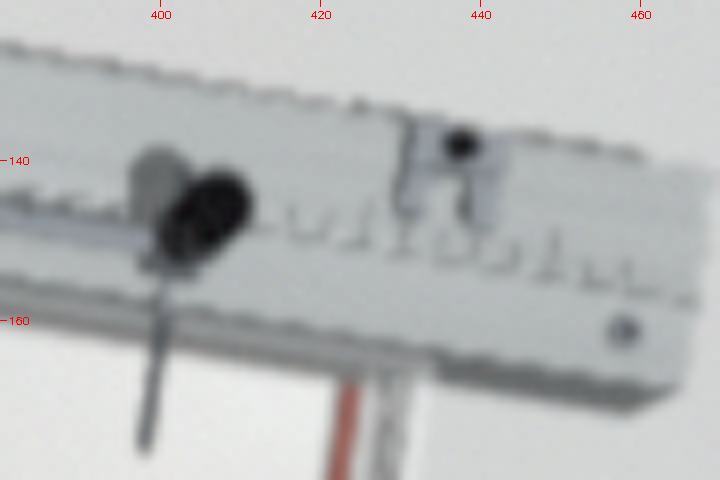

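Call:
{"name": "drive_tool", "arguments": {"targets": [[[0.0215, 0.032, 0, 0], [0, 0, 0.02, 0], [0, 0, 0.03, 0], [0, 0, 0.03, 0], [0, 0, 0.02, 0], [0, 0, 0.012, 0], [0, 0, 0, 0]]]}}

```text
time: 14.2
tcp_pos: [0.677, -0.0222, 0.0875]
tool_rot: [[-0.984, 0.178, -0.002], [0.178, 0.984, 0.0], [0.002, 0.0, -1.0]]
wrist_force: [0.2, 0.7, -1.0]
finger_gap: 0.473
```

```bash
python3 - <<'E'
from fit import *
p=np.load("p.npy")
s=st(p)
im=read_camera("top"); crop(im,290,100,480,250,4,"t7",1.5)
im=read_camera("wrist"); np.savez("w7.npz",pos=s["tcp_pos"],R=s["tool_rot"]); cv2.imwrite("pics/w7.png",im[:,:,::-1])
crop(im,180,100,460,360,2,"w7b",1.2)
E
```

```text
t 14.2 tcp [ 0.677  -0.0222  0.0875] F [ 0.0105 -0.1083] yaw_y-f -0.23 force [ 0.17  0.71 -1.05] gap 0.473
```

View pics/w7b.png

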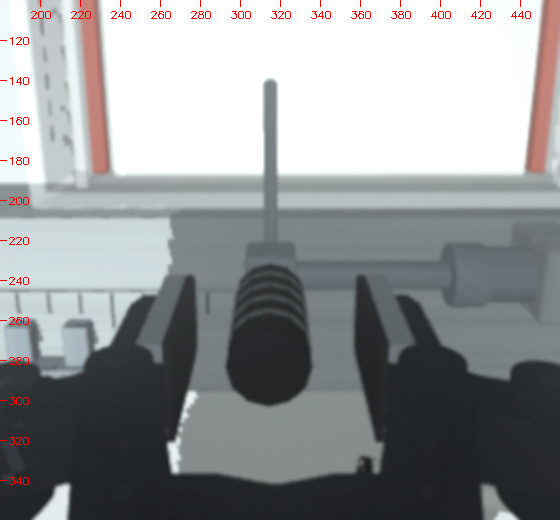

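Call:
{"name": "drive_tool", "arguments": {"targets": [[[0, 0, 0, 0], [0, 0, 0, 0], [0, 0, 0, 0], [0, 0, 0, 0], [0, 0, 0, 0], [0, 0, 0, 0], [0, 0, 0, 0], [0, 0, 0, 0]]], "gripper": 0.0, "force": 60}}

```text
time: 15.1
tcp_pos: [0.6783, -0.0238, 0.0901]
tool_rot: [[-0.984, 0.178, 0.002], [0.178, 0.984, -0.002], [-0.002, -0.002, -1.0]]
wrist_force: [-2.6, -4.3, 4.6]
finger_gap: 0.192
```

Call:
{"name": "drive_tool", "arguments": {"targets": [[[0, -0.005, 0, 0], [0, -0.01, 0, 0], [0, -0.01, 0, 0], [0, -0.01, 0, 0], [0, -0.01, 0, 0], [0, -0.01, 0, 0], [0, -0.008, 0, 0], [0, -0.004, 0, 0], [0, 0, 0, 0], [0, 0, 0, 0], [0, 0, 0, 0]]]}}

```text
time: 16.2
tcp_pos: [0.6669, -0.0874, 0.0901]
tool_rot: [[-0.984, 0.177, 0.003], [0.177, 0.984, 0.002], [-0.003, 0.002, -1.0]]
wrist_force: [0.9, 6.2, 6.3]
finger_gap: 0.185
```

```bash
python3 - <<'E'
from fit import *
p=np.load("p.npy")
s=st(p)
im=read_camera("top"); crop(im,290,100,480,250,4,"t8",1.5)
im=read_camera("wrist"); np.savez("w8.npz",pos=s["tcp_pos"],R=s["tool_rot"]); cv2.imwrite("pics/w8.png",im[:,:,::-1])
crop(im,180,100,460,360,2,"w8b",1.2)
im=read_camera("scene"); crop(im,325,155,475,315,4,"s8",1.6)
E
```

```text
t 16.2 tcp [ 0.6669 -0.0874  0.0901] F [ 0.0119 -0.1742] yaw_y-f -0.21 force [0.95 6.15 6.32] gap 0.185
```

View pics/w8b.png

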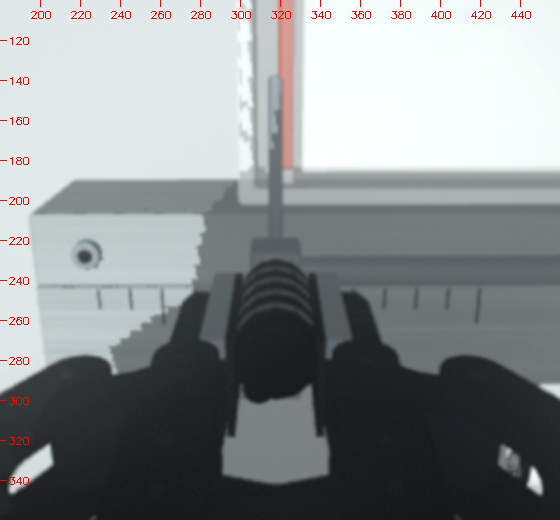

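View pics/s8.png

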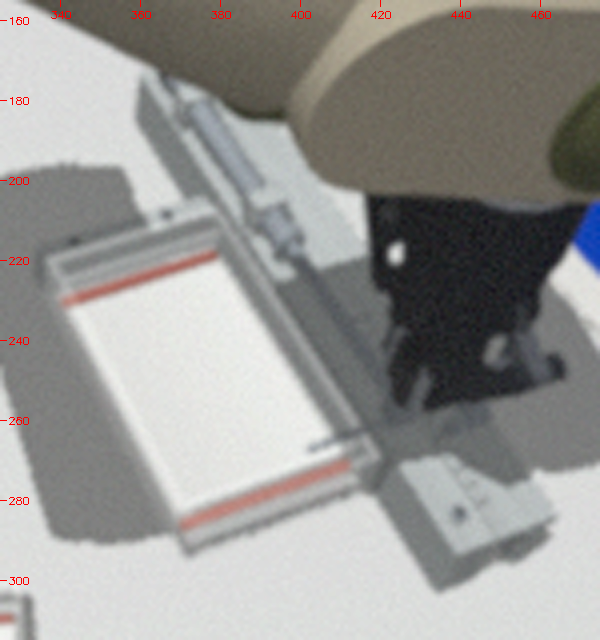

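View pics/t8.png

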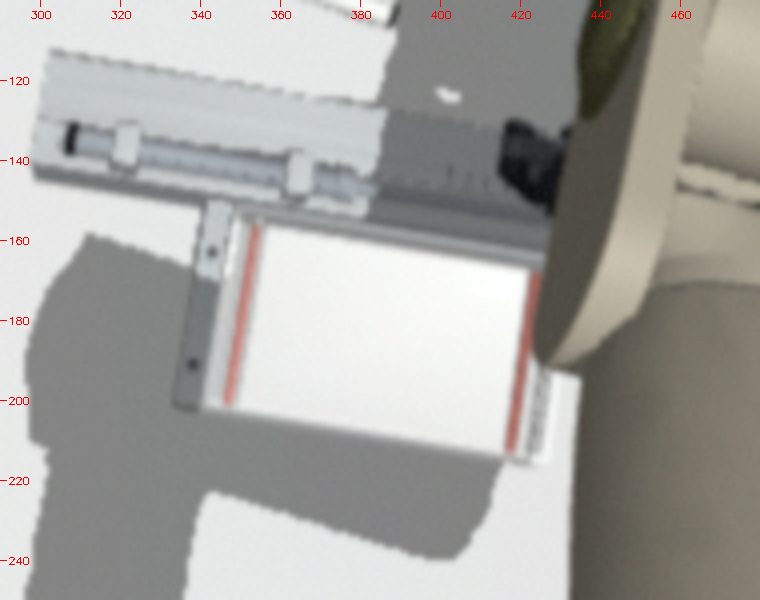

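```bash
python3 - <<'E'
from fit import *
p=np.load("p.npy")
def F(f,px,z):
    d=np.load(f);return toF(p,atz([px],z,"wrist",(d["pos"],d["R"]))[0]).round(4)
print("w6 screw",F("w6.npz",(195+100/4,130+140/4),.046))
print("w8 screw",F("w8.npz",(180+86/2,100+256/2),.046))
print("w8 needle",F("w8.npz",(180+275/2,100+80/2),.05),F("w8.npz",(180+276/2,100+220/2),.05))
print("w6 right end edge",F("w6.npz",(203,152.5),.045),"w8",F("w8.npz",(180+30/2,100+213/2),.045))
# ticks: w6 at x=195+c/4 ; v ~176.5+
for c in (118,160,203,243,285,326,369,410): print(c,F("w6.npz",(195+c/4,130+200/4),.045)[1],end=" ")
print()
for c in (98,130,163): print(c,F("w8.npz",(180+c/2,100+295/2),.045)[1],end=" ")
E
```

```text
w6 screw [ 0.0099 -0.2311]
w8 screw [ 0.0106 -0.2311]
w8 needle [-0.0427 -0.1728] [-0.0021 -0.1727]
w6 right end edge [-0.0018 -0.2464] w8 [-0.003  -0.2473]
118 -0.2284 160 -0.2183 203 -0.2079 243 -0.1983 285 -0.1882 326 -0.1784 369 -0.1681 410 -0.1583 
98 -0.2288 130 -0.2187 163 -0.2083
```

Call:
{"name": "drive_tool", "arguments": {"targets": [[[0, -0.002, 0, 0], [0, -0.0018, 0, 0], [0, 0, 0, 0], [0, 0, 0, 0], [0, 0, 0, 0]]]}}

```text
time: 16.85
tcp_pos: [0.6663, -0.091, 0.0901]
tool_rot: [[-0.984, 0.177, 0.004], [0.177, 0.984, 0.002], [-0.003, 0.002, -1.0]]
wrist_force: [0.9, 6.4, 6.6]
finger_gap: 0.191
```

```bash
python3 - <<'E'
from fit import *
p=np.load("p.npy")
s=st(p)
im=read_camera("wrist"); np.savez("w9.npz",pos=s["tcp_pos"],R=s["tool_rot"]); cv2.imwrite("pics/w9.png",im[:,:,::-1])
crop(im,180,120,360,270,4,"w9b",1.2)
E
```

```text
t 16.85 tcp [ 0.6663 -0.091   0.0901] F [ 0.0119 -0.1779] yaw_y-f -0.21 force [0.93 6.39 6.58] gap 0.191
```

View pics/w9b.png

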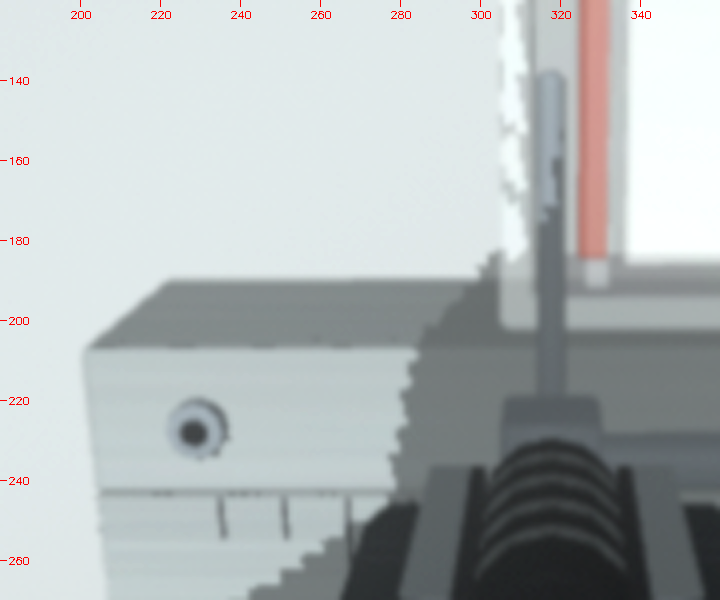

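```bash
python3 - <<'E'
from fit import *
p=np.load("p.npy")
def F(f,px,z):
    d=np.load(f);return toF(p,atz([px],z,"wrist",(d["pos"],d["R"]))[0]).round(4)
print("needle",F("w9.npz",(180+550/4,140),.05),F("w9.npz",(180+551/4,120+360/4),.05),"screw",F("w9.npz",(180+196/4,120+430/4),.046))
for c in (224,286,349): print(F("w9.npz",(180+c/4,120+515/4),.045)[1])
s=st(p)
im=read_camera("top"); crop(im,290,100,480,250,4,"t9",1.5); cv2.imwrite("pics/top9.png",im[:,:,::-1])
t0=np.array([*X(p,[(-.056,-.093,0)])[0][:2],p[2]+np.pi/2])
draw(im,"top",tray_segs(t0),4,290,100,480,250,"t9o")
E
```

```text
needle [-0.0427 -0.1765] [-0.0021 -0.1765] screw [ 0.0103 -0.2311]
-0.2282
-0.2184
-0.2084
t 16.9 tcp [ 0.6663 -0.091   0.0901] F [ 0.0119 -0.1779] yaw_y-f -0.21 force [0.72 6.79 5.82] gap 0.191
```

View pics/t9o.png

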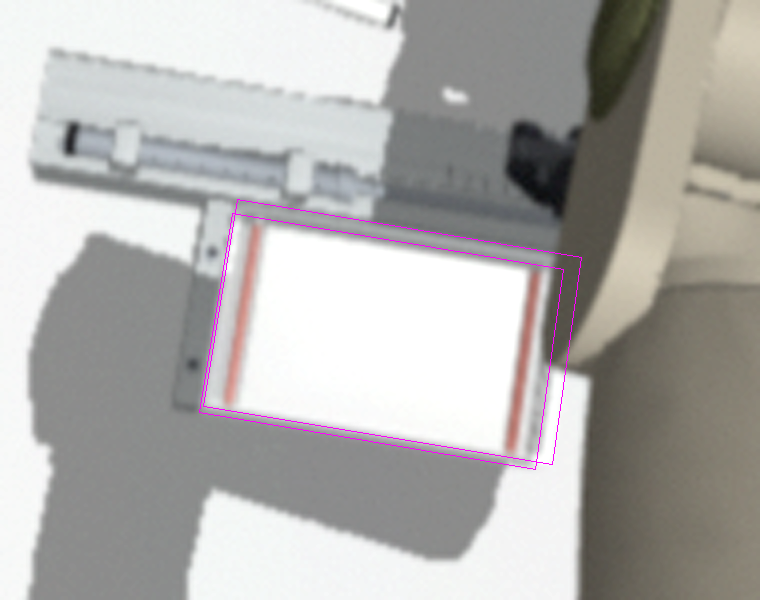

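Call:
{"name": "drive_tool", "arguments": {"targets": [[[0, 0, 0, 0], [0, 0, 0, 0], [0, 0, 0, 0]]]}}

```text
time: 17.25
tcp_pos: [0.6662, -0.091, 0.0901]
tool_rot: [[-0.984, 0.177, 0.003], [0.177, 0.984, 0.002], [-0.003, 0.002, -1.0]]
wrist_force: [0.3, 6.2, 6.2]
finger_gap: 0.197
```

```bash
python3 - <<'E'
from fit import *
st(np.load("p.npy")); print(job_done())
E
```

```text
t 17.25 tcp [ 0.6662 -0.091   0.0901] F [ 0.0118 -0.1779] yaw_y-f -0.21 force [0.27 6.24 6.16] gap 0.197
the job is handed in; nothing more can be done
None
```

The job is handed in at 17.3 s, with the tray seated and the knob still held at the mark; the hand-in gave no verdict.

- **Tray:** I pushed it with both fingers against the far fence, then against the side fence until the force reached about 20 N. A second push at the far fence met firm contact straight away (about 12 N) and the tray did not move. In the last top picture the tray outline lies on its seated place. I judged squareness only from those contacts and that picture.
- **Rod:** I gripped the knob with 60 N and drew it out about 68 mm. The last wrist picture puts the needle, which sits level with the index, at y = -176.5 mm in the fence frame, and the mark's gap also measured -176.5 mm. Screw and scale ticks agreed between pictures to about 0.5 mm. The gripper hid the fork itself, so I did not see the blade in the gap directly.
- **Disagreement:** the tool position reads about 1.4 mm farther out than the needle; I trusted the picture. The wrist feels about 6 N from the spring.
- **Other things:** I never drove near the timer, the bottle or the marker pen, but I did not measure their positions again.

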